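Lift the brown egg from the rack with the tongs and hold it over the bowl

TASK

Pick up the red-gripped kitchen tongs, close them on the brown egg and lift it out of the egg rack, then finish holding it still in the tongs over the middle of the painted bowl, the whole egg clear above the rim. Touch the egg with the tongs only, and leave the two white eggs, the bowl and everything else where they are. Do not put anything down or let go at the end: the program finishes while the egg is still held.

Things in the scene. Friction and masses are not known exactly. Their poses are not given: they have to be found in the camera images.
- tongs: spring kitchen tongs, steel with red grips and jaws, 220 mm long, 100 g, lying flat on the worktop, arms side by side, sprung open (they close in the horizontal plane). Origin: on the centre line at underside height, midway between the grips, near the centre of mass. x along the tongs to the jaws, z up, y across (closing line). Pivot at x = -90 mm, jaws at x = +90 mm; both arms move alike
- tongs_grip (a point): point midway between the red grips, 15 mm above the tongs' underside. Grips: flat upright plates 50 mm long (x), 30 mm tall, 52 mm over their outsides when open (flaring 0.08 rad to the jaws), about 33 mm and near parallel on an egg. Squeezed to 49 mm they push back with 6 N, enough to carry the tongs still open; on an egg the spring takes 9 N, and 20 to 30 N of grip holds the egg firmly
- tongs_jaws (a point): point midway between the jaws, 15 mm above the tongs' underside, 90 mm ahead of tongs_grip along x. Jaws: shallow upright V cups facing each other, 20 mm tall (10 above, 10 below this point), 40 mm long in x, centred here; open gap 80 mm in the hollows, 70 mm at the ends, 88 mm over the outsides. The gap shrinks twice as fast as the width over the grips
- tongs_left (a joint): angle of the left arm of the tongs: 0 open (sprung stop), grows as they close, about 0.10 rad on an egg, 0.16 shut. The right arm mirrors it
- egg_rack: fixed wooden egg rack, 70 mm (x) by 310 mm (y), top at 36 mm, with three 30 mm holes in a row along its y, 105 mm apart, the middle one at the centre; origin under its centre, z up. The three eggs sit in the holes in any order
- egg_brown: brown hard egg, 44 mm thick, 55 mm tall, about 60 g, standing blunt end down in one of the rack's holes; origin at its blunt end (about 30 mm above the worktop), z along its axis to the pointed end
- egg_brown_mid (a point): middle of the brown egg's widest girth (44 mm across), on its axis, 22 mm from the blunt end and 33 mm from the pointed end, about 16 mm above the top of the rack; close the jaws here
- egg_white1: white egg of the same size and stance in another hole; to be left there. Origin at its blunt end
- egg_white2: second white egg, likewise; to be left there. Origin at its blunt end
- bowl: round painted bowl with a red rim, 152 mm across, rim 80 mm high, loose on the worktop; origin under its centre
- egg_timer: red and white kitchen timer, 62 mm across, 43 mm tall, bystander at the back; origin under its centre
- pepper_mill: wooden pepper mill, 58 mm across, 170 mm tall, bystander behind the rack; origin under its centre
- salt: salt shaker, 44 mm across, 90 mm tall, bystander behind the rack; origin under its centre
Not all that is in view belongs to the job. There is more than one size of the egg_brown; the job needs the largest.

How it is judged (in metres and radians):
On the way, in this order (a step that is already met when the one before it is completed fails the run):
1. the tongs are picked up off the worktop in the robot's fingers (height (world z) of tongs_grip above 0.04 m and contact force between the fingers and tongs above 1 N), for 0.2 s.
2. the brown egg is held between the tongs' jaws, lifted out of the rack (contact force between egg_brown and tongs above 1 N and contact force between the fingers and tongs above 2 N and distance between egg_brown_mid and tongs_jaws below 0.025 m and height (world z) of egg_brown_mid above 0.09 m and contact force between egg_brown and egg_rack below 0.05 N), for 0.2 s.
At the end, for the whole second after the job is handed in: Fingers hold the tongs, tongs hold the brown egg (within 25 mm of the jaw point, over 1 N); its middle is over 108 mm up, within 45 mm of the bowl's centre from above, still (under 0.03 m/s), touching no bowl or robot; white eggs moved under 15 mm, bowl under 30 mm (contact force between egg_brown and tongs above 1 N and contact force between the fingers and tongs above 2 N and distance between egg_brown_mid and tongs_jaws below 0.025 m and height (world z) of egg_brown_mid above 0.108 m and horizontal distance between egg_brown_mid and bowl below 0.045 m and contact force between each of egg_brown, tongs and bowl below 0.05 N and contact force between egg_brown and the arm below 0.05 N and contact force between egg_brown and the fingers below 0.05 N and linear speed of egg_brown below 0.03 m/s and distance of each of egg_white1, egg_white2 from where it was at the start of the episode below 0.015 m and distance of bowl from where it was at the start of the episode below 0.03 m); the arm keeps its last pose, push and grip.
It fails at once if the robot itself touches the brown egg (contact force between egg_brown and the fingers above 0.3 N or contact force between egg_brown and the arm above 0.3 N).
It fails at once if a white egg is moved by more than 15 mm (distance of any of egg_white1, egg_white2 from where it was at the start of the episode above 0.015 m).
It fails at once if the bowl is moved by more than 30 mm (distance of bowl from where it was at the start of the episode above 0.03 m).
It fails at once if a bystander is moved by more than 30 mm (distance of any of egg_timer, pepper_mill, salt from where it was at the start of the episode above 0.03 m).
It also fails if it takes over 45 s, if anything falls off the work surface, if the arm or the gripper's body presses on something with over 40 N, if the wrist force passes 120 N, or if a joint passes its speed limit or range.

ROBOT

A 6-joint arm with a two-finger parallel gripper is mounted at the origin on a cart in front of the work surface, level with it; the furniture and walls round the work are solid. World frame = base frame: x ahead of the robot, y to its left, z up, the work surface at z = 0. Lengths are in mm, angles in rad, forces in N, time in s.
With the tool pointing down it reaches from about 350 to 775 mm from the base axis. Payload 5.5 kg.
Tool frame: the origin (TCP) lies between the finger pads; the fingertips stand 22 mm ahead of it and the grasp point (between the pads) lies 3 mm ahead of it; z points along the fingers, y is the line along which they close (so a half turn about z gives the same grasp; the last joint's range is limited). The gripper opens to 85 mm and grips with 20 to 120 N. Pads are 22 mm wide; open, the fingers measure 114 mm over their backs; the gripper's body (76 mm by 85 mm) begins 54 mm behind the grasp point. The pads swing forward as they close: fully open they stand 13 mm farther back than shut.
Start: joints at [-1.265, 0.313, 0.046, 1.304, 0, 1.431], TCP at [247.931, -518.849, 214.423] pointing down, gripper open.
Joint ranges: [-2.76, 2.76], [-0.86, 1.69], [-1.03, 1.26], [-2.2, 2.34], [-1.47, 1.5], [-3.14, 3.14]. Speed limits (rad/s): [2.57, 2.57, 3.14, 3.14, 3.14, 3.14].

INTERFACE

Orientations are given as a unit quaternion [w, x, y, z].
In Python, from cell import robot gives the robot as it stands.
- The arm moves only by the tool move_arm, never from a script. Its argument "increments" is a list of rows, each a list of 7 numbers: the opening, from -1 (shut) to 1 (fully open), then the shift along the world's x, y, z in fractions of the full range, 1 being 75 cm, then the turn, a rotation vector about the world's x, y, z in shares of 60 degrees (1.0 is 60 degrees). In form: [[jaw, tx, ty, tz, ax, ay, az], ...]. A call has 1 to 8 rows; each row is the pose to reach, as a shift and turn from the pose commanded when the call began; what a row does not reach only later rows make up. A row lasts 1/12 s, in which the tool goes at most 41.7 mm and 7.16 degrees, less where a joint would pass 70% of its speed; a pose out of reach is approached as far as the arm can. A shift or turn number past 1, either way, is cut back to 1. A call with a gripper value outside its range is refused whole. The fingers move at their own pace and stop on an object; the grip force is fixed at half the most. Time passes only in rows, so rows that repeat a pose let the fingers close. It gives the time, the measured TCP pose, the force, the opening and the grip force at its end, in the units of the state.
- robot.get_state(): the state, without advancing time (a new reading comes with each control period).
- robot.snapshot(name): name is "scene" or "side" or "wrist"; returns a dict with "frame" (420x560x3 uint8, blue, green, red), "fx", "fy", "cx", "cy" (pixels), "extrinsics" (4x4, takes a point from world to camera coordinates). Camera axes: x right, y down, z forward; pixel columns grow to the right and rows downward; lengths in mm; the calibration is good to about 2 mm. A picture is of the moment at which its call begins. There is no depth.
- robot.finish_job(): hands the job in; it is judged then, once.
Trained networks look in a picture, given as the dict that the camera call returned (one of the last four; its "shot" number tells which), for a name from the list of things; names that differ only in an ending like _2 or _b are one class to them, and where a whole thing is asked for, a point or a joint stands for the part that bears it (a point fixed in the world has none). Each returns a list of dicts, best first, with "conf" (0 to 1); they miss things now and then, are a little off and sometimes report something else, mostly with a low value. They report only what shows in the picture. A call takes as long as a camera call. They do not tell look-alikes from the thing itself.
- robot.look_for(picture, target): "box" ([left, top, width, height] as shares, 0 to 1, of the picture: columns of its width, rows of its height, round what is visible of it).
The state is a dict: "t": time; "q": joint angles; "dq": joint speeds; "tau": joint torques, N m; "eef_pos": TCP position; "tcp_rot": TCP orientation; "force": force on the tool from outside, world axes, zero at the start; "wrist_torque": the same for the moment, N m; "gripper_width": opening from 0.0 (shut) to 1.0 (fully open); "finger_force": force on a finger pad.
Only numpy, scipy, OpenCV 4.12 (cv2) and the standard library are available. Lean on these libraries where they do the work, as an engineer would, in place of code of your own. Each camera call takes 0.05 s, during which the arm holds its last target. There are 200 camera calls.

## Working session

There is one attempt and no reset: what is moved stays moved. The work goes in short steps, Python scripts to look and compute and a tool call to move; the robot and the scene stay as the last step left them, time stands still between calls to the robot, and variables do not carry over. Pictures are saved under pics/ and viewed, at most 10 in all, crops included, and the job is handed in when it is done.

Besides the shell and the picture viewer there is one more tool, called after "Emit:" as name([rows], argument=value, ...), one row to a line, values as JSON. move_arm: Moves the arm, as the interface text tells. Its arguments: {"type":"object","properties":{"increments":{"type":"array","items":{"type":"array","items":{"type":"number"}}}},"required":["increments"]}

```bash
mkdir -p pics
cat > h.py <<'E'
import numpy as np, cv2
from cell import robot
def ray(s,u,v):
    E=np.array(s["extrinsics"]);R=E[:3,:3];c=-R.T@E[:3,3]
    d=R.T@np.array([(u-s["cx"])/s["fx"],(v-s["cy"])/s["fy"],1]);return c,d
def at(s,u,v,z):
    c,d=ray(s,u,v);return c+d*(z-c[2])/d[2]
def proj(s,p):
    q=np.array(s["extrinsics"])@np.append(p,1);return np.array([s["cx"]+s["fx"]*q[0]/q[2],s["cy"]+s["fy"]*q[1]/q[2]])
def tri(l):
    A=np.zeros((3,3));b=np.zeros(3)
    for s,u,v in l:
        c,d=ray(s,u,v);d=d/np.linalg.norm(d);M=np.eye(3)-np.outer(d,d);A+=M;b+=M@c
    return np.linalg.solve(A,b)
E
python3 - <<'E'
from h import *
ims=[]
for n in ["scene","side"]:
    s=robot.snapshot(n);ims.append(s["frame"]);cv2.imwrite(f"pics/{n}0.png",s["frame"])
    E=np.array(s["extrinsics"]);print(n,s["fx"],s["cx"],s["cy"],(-E[:3,:3].T@E[:3,3]).round(),E[:3,:3].round(2).tolist())
    for t in ["tongs","tongs_grip","tongs_jaws","egg_rack","egg_brown","egg_white1","bowl","egg_timer","pepper_mill","salt"]:
        for d in robot.look_for(s,t)[:4]:
            b=np.array(d["box"])*[560,420,560,420];print(t,round(d["conf"],2),b.round(0).tolist())
E
```

```text
scene 400.7867309223943 285.1309242413153 208.75478209987568 [ 17. 774. 594.] [[-0.79, -0.61, 0.02], [-0.34, 0.4, -0.85], [0.51, -0.68, -0.53]]
tongs 0.95 [190.0, 280.0, 112.0, 57.0]
tongs_grip 0.86 [189.0, 279.0, 117.0, 56.0]
tongs_jaws 0.6 [189.0, 279.0, 115.0, 57.0]
egg_rack 0.96 [234.0, 182.0, 91.0, 60.0]
egg_brown 0.79 [276.0, 185.0, 15.0, 19.0]
egg_brown 0.49 [275.0, 240.0, 17.0, 13.0]
egg_white1 0.74 [249.0, 207.0, 17.0, 17.0]
egg_white1 0.71 [298.0, 177.0, 18.0, 12.0]
bowl 0.75 [341.0, 157.0, 49.0, 33.0]
egg_timer 0.65 [304.0, 160.0, 18.0, 14.0]
pepper_mill 0.74 [197.0, 166.0, 22.0, 64.0]
salt 0.96 [221.0, 180.0, 19.0, 34.0]
side 396.0576243331046 274.9816443381038 209.21186357165905 [305. 994. 539.] [[-0.97, -0.23, -0.0], [-0.1, 0.44, -0.89], [0.21, -0.87, -0.45]]
tongs 0.8 [240.0, 263.0, 88.0, 69.0]
tongs 0.35 [261.0, 178.0, 15.0, 17.0]
tongs_grip 0.65 [242.0, 267.0, 82.0, 66.0]
tongs_jaws 0.88 [241.0, 265.0, 88.0, 67.0]
egg_rack 0.7 [242.0, 264.0, 84.0, 70.0]
egg_rack 0.63 [231.0, 188.0, 50.0, 62.0]
egg_brown 0.78 [251.0, 194.0, 20.0, 18.0]
egg_brown 0.47 [277.0, 232.0, 13.0, 17.0]
egg_brown 0.46 [292.0, 192.0, 15.0, 13.0]
egg_white1 0.64 [240.0, 210.0, 18.0, 22.0]
egg_white1 0.54 [260.0, 180.0, 17.0, 18.0]
bowl 0.79 [287.0, 156.0, 44.0, 33.0]
bowl 0.7 [241.0, 264.0, 84.0, 72.0]
egg_timer 0.7 [249.0, 170.0, 14.0, 14.0]
pepper_mill 0.73 [181.0, 181.0, 27.0, 66.0]
salt 0.71 [201.0, 196.0, 12.0, 33.0]
```

View pics/scene0.png

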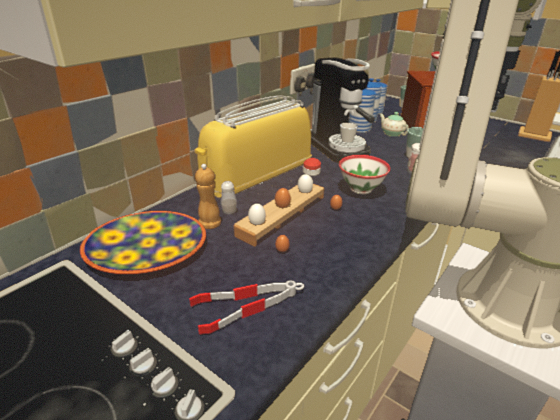

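View pics/side0.png

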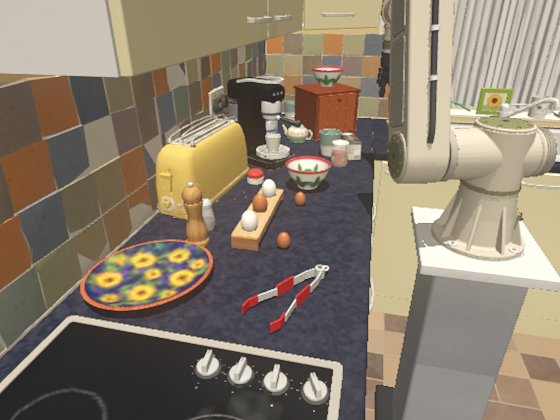

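The rack's brown egg is at scene (283,197) and side (260,203). Look-alikes are the small brown eggs on the worktop at scene (282,243) and (336,201). By the description (largest, standing in the rack), I choose the one in the rack. Next I measure it and check it in a close crop.

```bash
cat > m.py <<'E'
from h import *
S={n:robot.snapshot(n) for n in ["scene","side"]}
a,b=S["scene"],S["side"]
def box(s,c):return s["frame"][c[1]:c[3],c[0]:c[2]]
c1=cv2.resize(box(a,(180,150,400,340)),None,fx=3.6,fy=3.1,interpolation=3)
cv2.imwrite("pics/c_scene.png",cv2.resize(box(a,(180,270,310,340)),None,fx=6,fy=6,interpolation=2))
x=cv2.resize(box(a,(225,145,395,255)),None,fx=4.4,fy=4.4,interpolation=2)
cv2.imwrite("pics/c_rack.png",x)
def P(n,u,v):print(n,u.__class__ and tri([(a,*u),(b,*v)]).round(1))
P("brown",(283,197.5),(260,203)); P("w1",(257.5,215.5),(249.5,220.5)); P("w2",(306,184.5),(268.7,188.5))
P("small1",(282.5,243.5),(284,240.5)); P("small2",(336.5,202),(300,199)); 
for n,s,u in [("small1",a,(282.5,243.5)),("small2",a,(336.5,202))]: print(n,at(s,*u,15).round())
def red(s,c,name):
    f=cv2.cvtColor(s["frame"],cv2.COLOR_BGR2HSV);m=((f[...,0]<8)|(f[...,0]>172))&(f[...,1]>150)&(f[...,2]>80)
    M=np.zeros(m.shape,np.uint8);M[c[1]:c[3],c[0]:c[2]]=m[c[1]:c[3],c[0]:c[2]]
    n,l,st,ce=cv2.connectedComponentsWithStats(M)
    return [(st[i,4],st[i,:4].tolist(),ce[i].round(1).tolist(),at(s,*ce[i],15).round(1).tolist()) for i in range(1,n) if st[i,4]>15]
for r in red(a,(180,275,310,340),""):print("scene",r)
for r in red(b,(235,258,335,335),""):print("side",r)
for r in red(a,(335,150,395,195),""):print("bowl",r)
for s,bx in ((a,(341,157,49,33)),(b,(287,156,44,33))):
    pass
P("bowl c",(363.5,167.5),(308,167))
print("pivot ring",at(a,294.5,286.5,8).round(),at(b,320,270.5,8).round())
E
python3 m.py
```

```text
brown [573.9  41.5  58.6]
w1 [572.4 146.4  56.7]
w2 [575.8 -67.4  53.8]
small1 [479.5 163.2  21.9]
small2 [483.3 -88.1  20.2]
small1 [486. 155.  15.]
small2 [489. -98.  15.]
scene (np.int32(268), [233, 284, 25, 16], [245.4, 291.5], [443.6, 332.6, 15.0])
scene (np.int32(194), [189, 293, 23, 13], [199.9, 298.4], [500.8, 404.6, 15.0])
scene (np.int32(278), [241, 298, 24, 20], [253.0, 307.4], [402.0, 356.1, 15.0])
scene (np.int32(198), [198, 319, 23, 16], [208.2, 327.3], [433.0, 445.3, 15.0])
side (np.int32(200), [276, 275, 18, 22], [284.8, 285.4], [441.5, 331.4, 15.0])
side (np.int32(164), [295, 284, 15, 24], [302.5, 294.8], [399.7, 353.2, 15.0])
side (np.int32(158), [242, 295, 17, 19], [249.4, 303.2], [498.5, 402.8, 15.0])
side (np.int32(149), [270, 312, 15, 21], [276.9, 323.5], [432.3, 445.9, 15.0])
bowl (np.int32(160), [339, 155, 51, 16], [364.0, 159.0], [569.1, -411.1, 15.0])
bowl (np.int32(37), [340, 167, 26, 11], [352.9, 173.9], [541.2, -284.3, 15.0])
bowl c [ 483.8 -234.4   71.5]
pivot ring [379. 251.   8.] [377. 252.   8.]
```

View pics/c_rack.png

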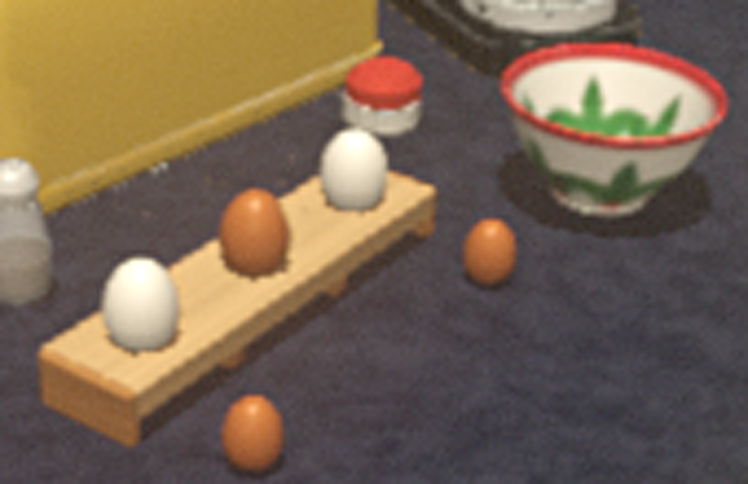

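View pics/c_scene.png

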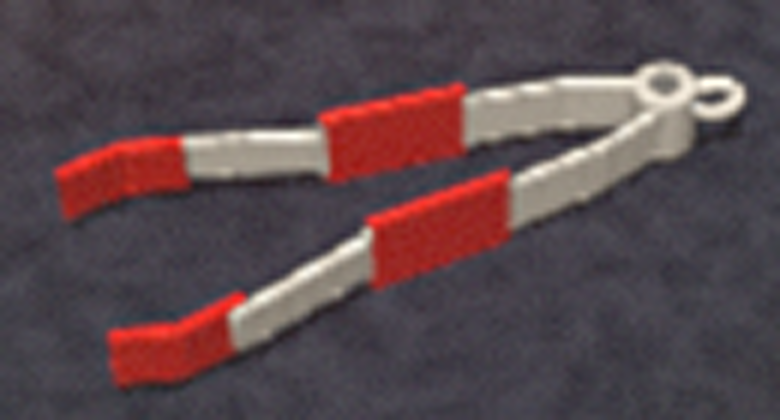

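The close crop confirms the choice: the brown egg at crop (254,232) is clearly larger than the two loose ones and stands in the middle hole. The tongs crop shows the red grips at (392,133) and (440,228) and the jaws at lower left.

Run:
```python
from h import *
from scipy.spatial.transform import Rotation as R
s=robot.get_state();print(s)
w,x,y,z=s["tcp_rot"];M=R.from_quat([x,y,z,w]).as_matrix();print(M.round(3))
```

```text
{'t': 1.2, 'q': array([-1.26458513e+00,  3.13171375e-01,  4.60620772e-02,  1.30356626e+00,
       -8.67281439e-06,  1.43122556e+00]), 'dq': array([ 0.00029199,  0.00088583, -0.00063262,  0.00083558,  0.00148484,
       -0.00197505]), 'tau': array([ 5.11979688e-04, -4.80475760e+01,  2.98812640e+01,  4.95259101e-04,
       -3.22455811e-06,  1.76815968e-05]), 'eef_pos': array([ 247.93475793, -518.84265733,  214.42394746]), 'tcp_rot': array([6.05354692e-05, 9.75262472e-01, 2.21050010e-01, 7.04029598e-07]), 'force': array([-0.46835228,  0.42200407,  0.13118379]), 'wrist_torque': array([ 0.02011841, -0.00698664,  0.04117065]), 'finger_force': 0.0, 'gripper_width': 1.0042881962374632}
[[ 0.902  0.431  0.   ]
 [ 0.431 -0.902 -0.   ]
 [-0.     0.    -1.   ]]
```

The rows are not in the units I measure in: shifts go in shares of 75 cm and turns go in shares of 60 degrees. I convert before sending: 18 cm / 75 = 0.24, 16 cm / 75 = 0.2133, 56 degrees / 60 = 0.9333.

Emit:
move_arm([
  [1,0.0267,0.0267,0.0133,0,0,0.1167],
  [1,0.0533,0.06,0.0267,0,0,0.2333],
  [1,0.08,0.0933,0.04,0,0,0.35],
  [1,0.1067,0.12,0.0533,0,0,0.4667],
  [1,0.1333,0.1533,0.0533,0,0,0.5833],
  [1,0.16,0.1867,0.0533,0,0,0.7],
  [1,0.1867,0.2133,0.0533,0,0,0.8167],
  [1,0.2027,0.24,0.0533,0,0,0.9333],
])

```text
t: 1.87
eef_pos: [401.5, -337.6, 254.6]
tcp_rot: [0.001, 0.755, 0.656, 0.0]
force: [-0.1, -0.5, 0.8]
gripper_width: 1.0
finger_force: 0.0
```

In the tool's units: 24 cm / 75 = 0.32, 21 cm / 75 = 0.28, 56 degrees / 60 = 0.9333.

Emit:
move_arm([
  [1,0.0133,0.04,0,0,0,0.1167],
  [1,0.0267,0.08,0,0,0,0.2333],
  [1,0.04,0.12,0,0,0,0.35],
  [1,0.0533,0.16,0,0,0,0.4667],
  [1,0.0667,0.2,0,0,0,0.5833],
  [1,0.08,0.24,0,0,0,0.7],
  [1,0.0867,0.28,0,0,0,0.8167],
  [1,0.0933,0.32,0,0,0,0.9333],
])

```text
t: 2.53
eef_pos: [470.2, -97.3, 254.5]
tcp_rot: [0.0, 0.359, 0.933, 0.0]
force: [1.1, -0.6, -1.2]
gripper_width: 1.0
finger_force: 0.0
```

In the tool's units: 24 cm / 75 = 0.32, 21 cm / 75 = 0.28, 56 degrees / 60 = 0.9333.

Emit:
move_arm([
  [1,0,0.04,0,0,0,0.1167],
  [1,0,0.08,0,0,0,0.2333],
  [1,0,0.12,0,0,0,0.35],
  [1,0,0.16,0,0,0,0.4667],
  [1,0,0.2,0,0,0,0.5833],
  [1,0,0.24,0,0,0,0.7],
  [1,0,0.28,0,0,0,0.8167],
  [1,0,0.32,0,0,0,0.9333],
])

```text
t: 3.2
eef_pos: [469.7, 142.7, 254.6]
tcp_rot: [0.0, -0.121, 0.993, 0.0]
force: [1.0, -1.5, 0.0]
gripper_width: 1.003
finger_force: 0.0
```

In the tool's units: 20.3 cm / 75 = 0.2707, 18 cm / 75 = 0.24, 48.5 degrees / 60 = 0.8083.

Emit:
move_arm([
  [1,0,0.04,0,0,0,0.1167],
  [1,-0.0133,0.08,0,0,0,0.2333],
  [1,-0.0267,0.12,0,0,0,0.35],
  [1,-0.04,0.16,0,0,0,0.4667],
  [1,-0.0533,0.2,-0.0133,0,0,0.5833],
  [1,-0.064,0.24,-0.0267,0,0,0.7],
  [1,-0.064,0.2707,-0.0533,0,0,0.8083],
  [1,-0.064,0.2707,-0.0533,0,0,0.8083],
])

```text
t: 3.87
eef_pos: [419.9, 347.0, 211.0]
tcp_rot: [-0.002, -0.519, 0.855, 0.001]
force: [0.4, -0.4, -0.3]
gripper_width: 0.998
finger_force: 0.0
```

Run:
```python
from h import *
s=robot.snapshot("wrist");cv2.imwrite("pics/w1.png",s["frame"])
f=cv2.cvtColor(s["frame"],cv2.COLOR_BGR2HSV);m=(((f[...,0]<8)|(f[...,0]>172))&(f[...,1]>150)&(f[...,2]>60)).astype(np.uint8)
n,l,st,ce=cv2.connectedComponentsWithStats(m)
for i in range(1,n):
    if st[i,4]>60: print(st[i].tolist(),ce[i].round(1),at(s,*ce[i],30).round(1),at(s,*ce[i],15).round(1))
print(robot.get_state()["eef_pos"])
```

```text
[250, 162, 10, 49, 256] [254.7 184.9] [440.3 331.   30. ] [442.8 333.4  15. ]
[299, 163, 7, 49, 247] [302.2 186.6] [399.7 354.1  30. ] [400.4 357.5  15. ]
[236, 243, 9, 43, 213] [240.2 267.1] [496.6 401.7  30. ] [501.6 407.2  15. ]
[308, 245, 10, 42, 210] [311.9 268.7] [430.1 438.5  30. ] [432.1 445.6  15. ]
[420.26708615 345.28485326 212.27296844]
```

View pics/w1.png

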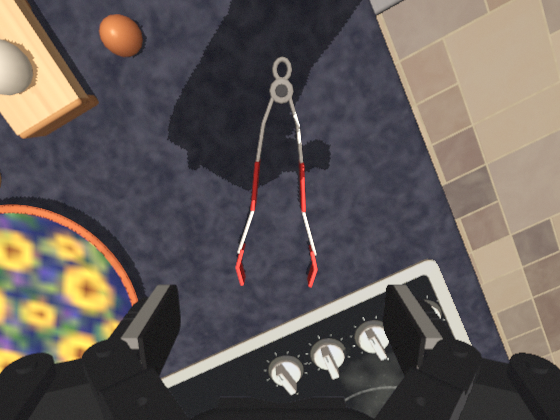

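The wrist view shows the tongs lying with the pivot at (282,90), grips at (255,185) and (302,187), and jaws at (240,267) and (312,269). I now work out the axis angle from those.

Run:
```python
from h import *
s=robot.snapshot("wrist")
p=at(s,281.8,90,24);g=(at(s,254.7,184.9,20)+at(s,302.2,186.6,20))/2;j=(at(s,240.2,267.1,18)+at(s,311.9,268.7,18))/2
print(p,g,j)
for a,b in((p,g),(g,j),(p,j)):print(np.degrees(np.arctan2(*(b-a)[1::-1])),np.linalg.norm((b-a)[:2]))
st=robot.get_state();print(st["eef_pos"],st["tcp_rot"],2*np.degrees(np.arctan2(st["tcp_rot"][2],st["tcp_rot"][1])))
```

```text
[376.12807973 263.53315909  24.        ] [421.64259806 342.78712878  20.        ] [467.37216666 423.44912988  18.        ]
60.13181225461018 91.39345212104473
60.449873508381984 92.72298456266732
60.291991268486434 184.11572750463074
[420.97858731 344.37975649 213.46327349] [-1.25325319e-03 -5.15597732e-01  8.56829851e-01 -1.23381081e-04] 242.07488789014266
```

In the tool's units: -18.6 cm / 75 = -0.248, -17 cm / 75 = -0.2267, -1.8 degrees / 60 = -0.03.

Emit:
move_arm([
  [1,0,-0.0013,-0.04,0,0,-0.03],
  [1,0,-0.0013,-0.08,0,0,-0.03],
  [1,0,-0.0013,-0.12,0,0,-0.03],
  [1,0,-0.0013,-0.16,0,0,-0.03],
  [1,0,-0.0013,-0.2,0,0,-0.03],
  [1,0,-0.0013,-0.2267,0,0,-0.03],
  [1,0,-0.0013,-0.248,0,0,-0.03],
  [1,0,-0.0013,-0.248,0,0,-0.03],
])

```text
t: 4.63
eef_pos: [420.6, 340.7, 26.0]
tcp_rot: [-0.003, -0.5, 0.866, -0.0]
force: [-0.5, -0.8, -0.3]
gripper_width: 0.997
finger_force: 0.0
```

Emit:
move_arm([
  [0.3,0,0,0,0,0,0],
  [0.3,0,0,0,0,0,0],
  [0.2,0,0,0,0,0,0],
  [0.2,0,0,0,0,0,0],
  [0.12,0,0,0,0,0,0],
  [0.12,0,0,0,0,0,0],
  [0.12,0,0,0,0,0,0],
  [0.12,0,0,0,0,0,0],
])

```text
t: 5.3
eef_pos: [421.9, 343.2, 28.6]
tcp_rot: [0.0, -0.502, 0.865, 0.0]
force: [0.9, 0.7, -0.7]
gripper_width: 0.562
finger_force: 0.0
```

Emit:
move_arm([
  [0.08,0,0,0,0,0,0],
  [0.08,0,0,0,0,0,0],
  [0.08,0,0,0,0,0,0],
])

```text
t: 5.55
eef_pos: [421.8, 343.2, 28.3]
tcp_rot: [-0.0, -0.502, 0.865, 0.0]
force: [0.4, 0.2, 0.3]
gripper_width: 0.541
finger_force: 0.0
```

Run:
```python
from h import *
s=robot.snapshot("wrist");cv2.imwrite("pics/w2.png",s["frame"]);t=robot.get_state();print(t["gripper_width"],t["finger_force"],t["eef_pos"])
```

```text
0.5379648718073344 0.0 [421.87306285 343.15157901  28.35987611]
```

View pics/w2.png

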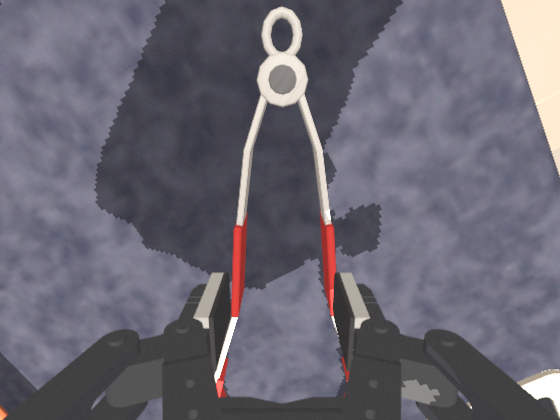

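Pads at (215,310) and (350,310) still stand slightly off the red plates at (238,268) and (330,268), so I keep closing.

Emit:
move_arm([
  [0.03,0,0,0,0,0,0],
  [0.03,0,0,0,0,0,0],
  [0.03,0,0,0,0,0,0],
])

```text
t: 5.85
eef_pos: [421.9, 343.2, 28.4]
tcp_rot: [-0.0, -0.502, 0.865, 0.0]
force: [-0.3, 0.5, 0.2]
gripper_width: 0.513
finger_force: 0.0
```

Emit:
move_arm([
  [-0.02,0,0,0,0,0,0],
  [-0.02,0,0,0,0,0,0],
  [-0.02,0,0,0,0,0,0],
])

```text
t: 6.1
eef_pos: [422.0, 343.2, 28.4]
tcp_rot: [0.0, -0.502, 0.865, 0.0]
force: [-0.2, -0.4, -0.0]
gripper_width: 0.491
finger_force: 0.0
```

Emit:
move_arm([
  [-0.05,0,0,0,0,0,0],
  [-0.05,0,0,0,0,0,0],
  [-0.05,0,0,0,0,0,0],
])

```text
t: 6.35
eef_pos: [421.9, 343.2, 28.4]
tcp_rot: [-0.0, -0.502, 0.865, 0.0]
force: [0.0, 0.6, 0.7]
gripper_width: 0.476
finger_force: 0.0
```

Emit:
move_arm([
  [-0.08,0,0,0,0,0,0],
  [-0.08,0,0,0,0,0,0],
  [-0.08,0,0,0,0,0,0],
])

```text
t: 6.6
eef_pos: [421.9, 343.2, 28.4]
tcp_rot: [-0.0, -0.502, 0.865, 0.0]
force: [-0.2, -0.2, -0.1]
gripper_width: 0.456
finger_force: 0.0
```

Run:
```python
from h import *
s=robot.snapshot("wrist");cv2.imwrite("pics/w3.png",s["frame"]);t=robot.get_state();print(t["gripper_width"],t["finger_force"],t["eef_pos"])
print(proj(s,[421.9,343.2,28]),proj(s,[421.6,342.8,30]))
f=cv2.cvtColor(s["frame"],cv2.COLOR_BGR2HSV);m=(((f[...,0]<8)|(f[...,0]>172))&(f[...,1]>150)&(f[...,2]>60)).astype(np.uint8)
n,l,st,ce=cv2.connectedComponentsWithStats(m)
for i in range(1,n):
    if st[i,4]>60: print(st[i].tolist(),ce[i].round(1))
```

```text
0.4601512521614703 0.0 [421.9349128  343.15199195  28.41751407]
[280.7838539  271.52280659] [280.8988319  272.43086995]
[233, 216, 14, 93, 784] [239.5 256.7]
[321, 217, 15, 72, 612] [328.  248.3]
```

View pics/w3.png

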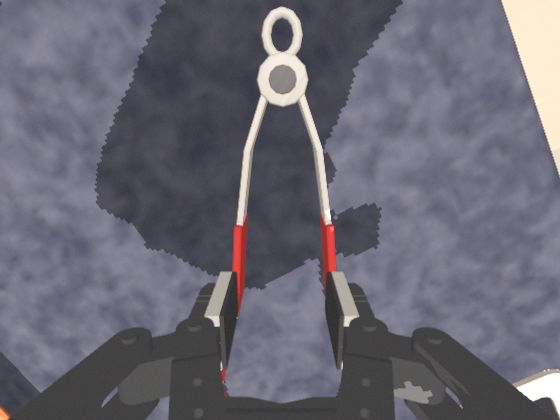

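The tongs have not moved yet (pivot still at (282,80), grips at (240,257) and (328,248)) and the force is zero. I close further in small steps.

Emit:
move_arm([
  [-0.12,0,0,0,0,0,0],
  [-0.12,0,0,0,0,0,0],
  [-0.12,0,0,0,0,0,0],
])

```text
t: 6.9
eef_pos: [421.9, 343.1, 28.4]
tcp_rot: [-0.0, -0.502, 0.865, 0.0]
force: [0.2, 0.7, -0.3]
gripper_width: 0.438
finger_force: 0.0
```

Emit:
move_arm([
  [-0.16,0,0,0,0,0,0],
  [-0.16,0,0,0,0,0,0],
  [-0.16,0,0,0,0,0,0],
])

```text
t: 7.15
eef_pos: [421.9, 343.2, 28.4]
tcp_rot: [-0.0, -0.502, 0.865, 0.0]
force: [-0.1, 0.4, 0.4]
gripper_width: 0.419
finger_force: 0.0
```

Run:
```python
from h import *
s=robot.snapshot("wrist");cv2.imwrite("pics/w4.png",s["frame"]);t=robot.get_state();print(t["gripper_width"],t["finger_force"],t["eef_pos"])
f=cv2.cvtColor(s["frame"],cv2.COLOR_BGR2HSV);m=(((f[...,0]<8)|(f[...,0]>172))&(f[...,1]>150)&(f[...,2]>60)).astype(np.uint8)
n,l,st,ce=cv2.connectedComponentsWithStats(m)
for i in range(1,n):
    if st[i,4]>60: print(st[i].tolist(),ce[i].round(1))
```

```text
0.41828523222218494 0.0 [421.92774623 343.18031959  28.43876833]
[233, 216, 14, 77, 636] [239.6 249.6]
[321, 217, 15, 54, 581] [328.2 246.7]
```

Run:
```python
from h import *
s=robot.snapshot("side");w=cv2.imread("pics/w4.png")
a=cv2.resize(s["frame"][235:340,230:350],None,fx=4.5,fy=4.5,interpolation=2)
q=robot.snapshot("scene");b=cv2.resize(q["frame"][225:345,180:320],None,fx=4,fy=4,interpolation=2)[:472]
v=np.zeros((600,800,3),np.uint8);v[:300,:400]=cv2.resize(w,(400,300));v[:300,400:]=cv2.resize(a,(400,300),interpolation=3);v[300:,:400]=cv2.resize(b,(400,300));v[300:,400:]=cv2.resize(w[200:400,160:400],(400,300))
cv2.imwrite("pics/mix.png",v)
```

```text
(no output)
```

View pics/mix.png

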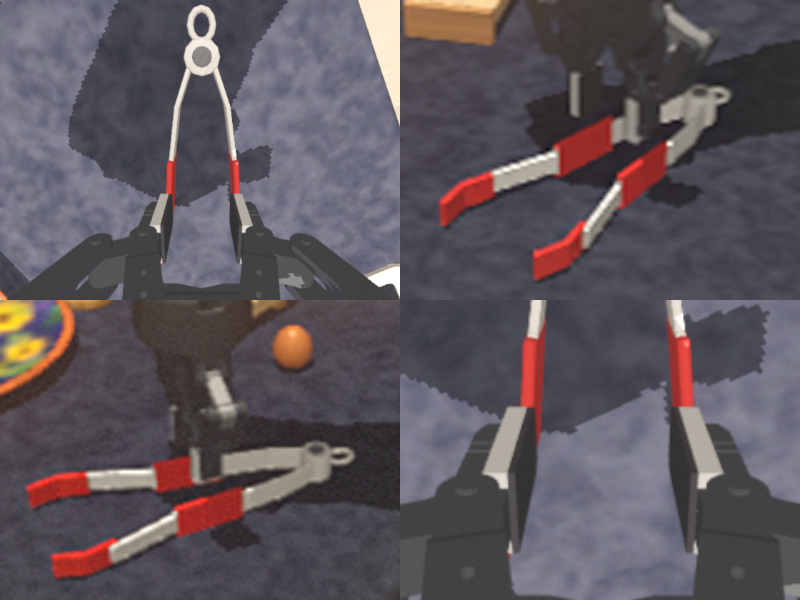

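Run:
```python
from h import *
a=robot.snapshot("scene");b=robot.snapshot("side")
print(tri([(a,252.5,295),(b,300.6,284)]))
for z in (0,15,28):
  for y in (-18,18):
    p=np.array([421.9-y*-.866*-1*-1*0,343.2,z])+np.array([-np.sin(np.radians(60.3)),np.cos(np.radians(60.3)),0])*y
    u=proj(a,p);v=proj(b,p);print(z,y,u.round(),v.round(),"mix side",(400+(v[0]-230)*3.333,(v[1]-235)*2.857),"mix scene",((u[0]-180)*2.857,300+(u[1]-225)*2.54))
print(robot.get_state()["q"])
```

```text
[404.83532783 353.43575964  42.84610708]
0 -18 [247. 299.] [286. 292.] mix side (np.float64(587.6475172775832), np.float64(163.41498615738433)) mix scene (np.float64(192.10821270164573), np.float64(487.00739632466576))
0 18 [253. 311.] [299. 300.] mix side (np.float64(631.0308004786918), np.float64(184.8766111503317)) mix scene (np.float64(208.13587979887075), np.float64(517.7024348374948))
15 -18 [247. 293.] [286. 287.] mix side (np.float64(587.8517249023423), np.float64(147.23603605534757)) mix scene (np.float64(191.56008517826928), np.float64(473.34359115253517))
15 18 [253. 305.] [299. 294.] mix side (np.float64(631.6017616735256), np.float64(168.44096137825693)) mix scene (np.float64(207.72829421385927), np.float64(503.859331448778))
28 -18 [247. 288.] [286. 282.] mix side (np.float64(588.0314026777687), np.float64(133.00053546372752)) mix scene (np.float64(191.0764194633523), np.float64(461.28669961686467))
28 18 [253. 300.] [300. 289.] mix side (np.float64(632.104342286981), np.float64(153.97371032910593)) mix scene (np.float64(207.3684122702823), np.float64(491.63641892225314))
[ 5.35130330e-01  3.82321918e-01 -3.37772726e-01  8.50770085e-01
  1.05046681e-04 -5.16312367e-01]
```

Run:
```python
from h import *
s=robot.snapshot("wrist")
E=np.array(s["extrinsics"]);print("cam",-E[:3,:3].T@E[:3,3],E[:3,:3].round(2).tolist())
th=np.radians(60.3);ax=np.array([np.cos(th),np.sin(th),0]);la=np.array([-ax[1],ax[0],0])
for z in (0,10,20,30,40,50,60):
    for n,u in (("L",(240,273)),("R",(323,273))):
        p=at(s,*u,z)-[421.9,343.2,0];print(z,n,"axial %.1f lateral %.1f"%(p@ax,p@la))
# plates upper edges near end
for u in ((240,217),(327,217)): 
    p=at(s,*u,30)-[421.9,343.2,0];print("plate end z30 axial %.1f lat %.1f"%(p@ax,p@la))
```

```text
cam [382.01595418 274.28118286 188.44384556] [[-0.87, 0.5, -0.0], [0.47, 0.83, 0.31], [0.15, 0.27, -0.95]]
0 L axial 14.8 lateral -24.1
0 R axial 14.9 lateral 24.8
10 L axial 9.8 lateral -22.8
10 R axial 9.9 lateral 23.5
20 L axial 4.8 lateral -21.5
20 R axial 4.8 lateral 22.2
30 L axial -0.2 lateral -20.2
30 R axial -0.2 lateral 20.9
40 L axial -5.2 lateral -18.9
40 R axial -5.2 lateral 19.6
50 L axial -10.2 lateral -17.6
50 R axial -10.2 lateral 18.3
60 L axial -15.2 lateral -16.3
60 R axial -15.2 lateral 17.0
plate end z30 axial -29.3 lat -19.1
plate end z30 axial -29.3 lat 21.8
```

Triangulation puts the real fingertips at about z = 43-50 mm, above the 30 mm plates, so the pads closed over the tongs without touching. I reopen and go lower in careful steps, watching the force.

In the tool's units: -1.5 cm / 75 = -0.02, -1 cm / 75 = -0.0133.

Emit:
move_arm([
  [0.8,0,0,0,0,0,0],
  [0.8,0,0,0,0,0,0],
  [0.8,0,0,0,0,0,0],
  [0.8,0,0,0,0,0,0],
  [0.8,0,0,-0.0067,0,0,0],
  [0.8,0,0,-0.0133,0,0,0],
  [0.8,0,0,-0.02,0,0,0],
  [0.8,0,0,-0.02,0,0,0],
])

```text
t: 8.12
eef_pos: [421.0, 342.5, 11.9]
tcp_rot: [-0.001, -0.502, 0.865, 0.0]
force: [0.5, 0.1, 0.2]
gripper_width: 0.896
finger_force: 0.0
```

Run:
```python
from h import *
w=robot.snapshot("wrist");t=robot.get_state();print(t["gripper_width"],t["force"],t["eef_pos"])
s=robot.snapshot("side");q=robot.snapshot("scene")
a=cv2.resize(s["frame"][245:335,230:350],(400,300),interpolation=2)
b=cv2.resize(q["frame"][240:345,180:320],(400,300),interpolation=2)
cv2.imwrite("pics/mix2.png",np.vstack([np.hstack([a,b]),np.hstack([cv2.resize(w["frame"],(400,300)),cv2.resize(w["frame"][200:400,120:440],(400,300))])]))
```

```text
0.9000816239814279 [-0.02833166 -0.58152742  0.11394164] [421.15334595 342.66821141  12.38335899]
```

View pics/mix2.png

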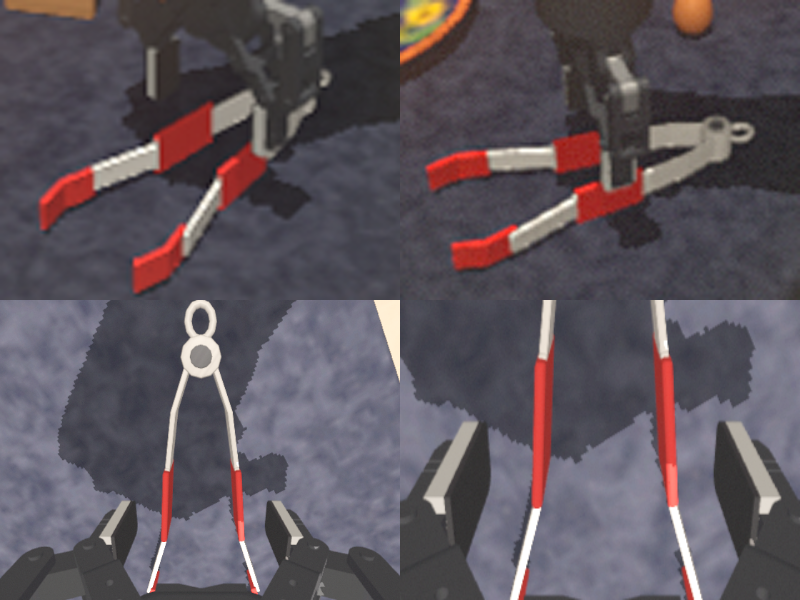

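Now the near fingertip shows at side-panel (263,158) and scene-panel (620,192), still above the plate's foot. I compute its height.

Run:
```python
from h import *
a=robot.snapshot("scene");b=robot.snapshot("side");w=robot.snapshot("wrist")
p=tri([(a,257,307.2),(b,308.9,292.4)]);print(p)
th=np.radians(60.3);ax=np.array([np.cos(th),np.sin(th),0]);la=np.array([-ax[1],ax[0],0])
q=p-[421.1,342.6,0];print(q@ax,q@la)
# wrist tip left corner zoom (490,422),(465,422)
for z in (0,10,20,30,40):
    for u in ((120+90*.8,200+122*.667),(120+315*.8,200+122*.667)):
        r=at(w,*u,z)-[421.1,342.6,0];print(z,"ax %.1f la %.1f"%(r@ax,r@la))
```

```text
[385.72073018 362.48269034  30.939107  ]
-0.25823449203936377 40.582600001558895
0 ax 13.5 la -49.1
0 ax 13.5 la 49.4
10 ax 8.2 la -46.3
10 ax 8.2 la 46.5
20 ax 2.9 la -43.4
20 ax 2.9 la 43.7
30 ax -2.4 la -40.6
30 ax -2.4 la 40.8
40 ax -7.7 la -37.8
40 ax -7.7 la 38.0
```

In the tool's units: -2.2 cm / 75 = -0.0293, -2 cm / 75 = -0.0267.

Emit:
move_arm([
  [0.8,0,0,-0.008,0,0,0],
  [0.8,0,0,-0.016,0,0,0],
  [0.8,0,0,-0.0213,0,0,0],
  [0.8,0,0,-0.0267,0,0,0],
  [0.8,0,0,-0.0293,0,0,0],
  [0.8,0,0,-0.0293,0,0,0],
])

```text
t: 8.92
eef_pos: [421.4, 342.8, -9.4]
tcp_rot: [-0.001, -0.502, 0.865, 0.0]
force: [-0.6, -0.8, -0.4]
gripper_width: 0.901
finger_force: 0.0
```

Emit:
move_arm([
  [0.3,0,0,0,0,0,0],
  [0.3,0,0,0,0,0,0],
  [0.3,0,0,0,0,0,0],
  [0.2,0,0,0,0,0,0],
  [0.2,0,0,0,0,0,0],
  [0.15,0,0,0,0,0,0],
  [0.15,0,0,0,0,0,0],
  [0.15,0,0,0,0,0,0],
])

```text
t: 9.58
eef_pos: [422.5, 343.5, -7.8]
tcp_rot: [0.001, -0.502, 0.865, -0.0]
force: [-1.7, -1.1, 5.6]
gripper_width: 0.576
finger_force: 6.4
```

Contact: 6.4 N at 49 mm. I squeeze slightly more and lift.

Emit:
move_arm([
  [0.12,0,0,0,0,0,0],
  [0.12,0,0,0,0,0,0],
  [0.12,0,0,0.0067,0,0,0],
  [0.12,0,0,0.0133,0,0,0],
  [0.12,0,0,0.0267,0,0,0],
  [0.12,0,0,0.04,0,0,0],
  [0.12,0,0,0.0533,0,0,0],
  [0.12,0,0,0.0533,0,0,0],
])

```text
t: 10.25
eef_pos: [423.6, 344.2, 34.2]
tcp_rot: [0.002, -0.502, 0.865, 0.0]
force: [0.2, -0.7, -0.9]
gripper_width: 0.555
finger_force: 5.2
```

```bash
cat > tj.py <<'E'
from h import *
def red(s,z,lo=60,roi=None):
    f=cv2.cvtColor(s["frame"],cv2.COLOR_BGR2HSV);m=(((f[...,0]<6)|(f[...,0]>172))&(f[...,1]>170)&(f[...,2]>60)).astype(np.uint8)
    if roi:
        k=np.zeros_like(m);k[roi[1]:roi[3],roi[0]:roi[2]]=1;m*=k
    n,l,st,ce=cv2.connectedComponentsWithStats(m)
    return [(st[i].tolist(),ce[i].round(1).tolist(),at(s,*ce[i],z).round(1).tolist()) for i in range(1,n) if st[i,4]>lo]
E
python3 - <<'E'
from tj import *
t=robot.get_state();print(t["gripper_width"],t["finger_force"],t["force"],t["eef_pos"])
for n,r in (("scene",(150,220,320,345)),("side",(220,220,340,345))):
    s=robot.snapshot(n)
    for x in red(s,50,30,r):print(n,x)
w=robot.snapshot("wrist")
for x in red(w,50):print(x)
E
```

```text
0.5552851131019031 5.225385849480517 [ 0.1741512  -0.68024135 -0.88317589] [423.58972478 344.15876575  34.20111998]
scene ([233, 271, 13, 14, 142], [239.2, 277.6], [454.4, 337.7, 50.0])
scene ([187, 277, 22, 13, 184], [197.3, 282.3], [508.6, 400.0, 50.0])
scene ([256, 283, 7, 13, 39], [260.5, 289.5], [398.8, 336.7, 50.0])
scene ([239, 286, 16, 15, 98], [243.3, 293.5], [417.1, 365.9, 50.0])
scene ([194, 300, 23, 14, 194], [204.1, 307.4], [448.2, 437.6, 50.0])
side ([276, 261, 18, 21, 188], [284.8, 270.3], [442.9, 325.9, 50.0])
side ([293, 275, 9, 16, 70], [296.5, 282.2], [411.8, 360.3, 50.0])
side ([241, 279, 16, 18, 142], [248.8, 286.6], [500.9, 395.0, 50.0])
side ([266, 293, 17, 20, 150], [273.4, 304.0], [441.5, 434.4, 50.0])
([223, 239, 18, 126, 1630], [230.4, 302.6], [445.9, 338.0, 50.0])
([323, 241, 18, 123, 1469], [331.6, 297.3], [404.4, 358.5, 50.0])
```

Run:
```python
from h import *
a=robot.snapshot("scene");b=robot.snapshot("side")
L=tri([(a,197.3,282.3),(b,248.8,286.6)]);R=tri([(a,204.1,307.4),(b,273.4,304)]);print(L,R,(L+R)/2,np.linalg.norm(L-R))
L=tri([(a,199.9,298.4),(b,249.4,303.2)]);R=tri([(a,208.2,327.3),(b,276.9,323.5)]);print("before",L,R,(L+R)/2,np.linalg.norm(L-R))
print(robot.get_state()["eef_pos"])
```

```text
[496.34755364 409.51710802  62.70421311] [439.3865554  444.64654504  59.98954273] [467.86705452 427.08182653  61.34687792] 66.9776238834641
before [497.02928704 407.39270504  19.29922848] [432.44657236 445.8868127   15.27436046] [464.7379297  426.63975887  17.28679447] 75.29225008176702
[421.558954   342.9326814   31.04046512]
```

In the tool's units: -9 cm / 75 = -0.12, 8 cm / 75 = 0.1067, -20 degrees / 60 = -0.3333.

Emit:
move_arm([
  [0.12,0,0,0.0133,0,0,0],
  [0.12,0,0,0.04,0,0,0],
  [0.12,0,0,0.0667,0,0,-0.0333],
  [0.12,0,-0.0133,0.0933,0,0,-0.0833],
  [0.12,0,-0.04,0.1067,0,0,-0.15],
  [0.12,0,-0.0667,0.1067,0,0,-0.2167],
  [0.12,0,-0.0933,0.1067,0,0,-0.2833],
  [0.12,0,-0.12,0.1067,0,0,-0.3333],
])

```text
t: 11.17
eef_pos: [421.9, 252.4, 112.1]
tcp_rot: [0.0, -0.343, 0.939, 0.0]
force: [1.0, 0.0, -1.1]
gripper_width: 0.56
finger_force: 5.2
```

In the tool's units: -14 cm / 75 = -0.1867, -13 cm / 75 = -0.1733, -30 degrees / 60 = -0.5.

Emit:
move_arm([
  [0.12,0.0067,-0.0267,0,0,0,-0.0667],
  [0.12,0.0133,-0.0533,0,0,0,-0.1333],
  [0.12,0.02,-0.08,0,0,0,-0.2],
  [0.12,0.0267,-0.1067,0,0,0,-0.2667],
  [0.12,0.0333,-0.1333,0,0,0,-0.3333],
  [0.12,0.04,-0.1533,0,0,0,-0.4],
  [0.12,0.04,-0.1733,0,0,0,-0.45],
  [0.12,0.04,-0.1867,0,0,0,-0.5],
])

```text
t: 11.83
eef_pos: [452.0, 111.8, 111.8]
tcp_rot: [-0.0, -0.087, 0.996, -0.0]
force: [0.3, 0.1, -1.5]
gripper_width: 0.559
finger_force: 5.2
```

In the tool's units: -7.2 cm / 75 = -0.096, 1.5 cm / 75 = 0.02, -10 degrees / 60 = -0.1667.

Emit:
move_arm([
  [0.12,0.0067,-0.0267,0,0,0,-0.0333],
  [0.12,0.0133,-0.0467,0,0,0,-0.0667],
  [0.12,0.02,-0.0667,0,0,0,-0.1],
  [0.12,0.0267,-0.08,0,0,0,-0.1333],
  [0.12,0.0267,-0.0907,0,0,0,-0.1667],
  [0.12,0.0267,-0.096,0,0,0,-0.1667],
  [0.12,0.0267,-0.096,0,0,0,-0.1667],
  [0.12,0.0267,-0.096,0,0,0,-0.1667],
])

```text
t: 12.5
eef_pos: [471.5, 41.4, 111.4]
tcp_rot: [-0.0, -0.002, 1.0, 0.0]
force: [-0.7, -0.1, -0.9]
gripper_width: 0.562
finger_force: 5.2
```

Run:
```python
from tj import *
t=robot.get_state();print(t["t"],t["gripper_width"],t["finger_force"],t["eef_pos"],t["tcp_rot"])
for n,r in (("scene",(200,120,400,260)),("side",(210,120,360,260))):
    s=robot.snapshot(n);cv2.imwrite(f"pics/h_{n}.png",s["frame"])
    for x in red(s,115,25,r):print(n,x)
    for d in robot.look_for(s,"tongs_jaws")[:2]:print(d["conf"],(np.array(d["box"])*[560,420,560,420]).round())
```

```text
12.5 0.562024838985406 5.224915336584672 [471.53152583  41.40828234 111.3807417 ] [-2.55450390e-04 -2.31395107e-03  9.99997266e-01  2.21892484e-04]
scene ([354, 155, 35, 12, 53], [369.5, 157.8], [465.4, -224.3, 115.0])
scene ([288, 165, 13, 10, 76], [294.0, 168.5], [590.0, -25.5, 115.0])
scene ([273, 174, 12, 9, 55], [277.8, 177.6], [589.8, 45.1, 115.0])
scene ([312, 175, 18, 22, 175], [320.3, 183.8], [486.4, 1.9, 115.0])
scene ([303, 181, 5, 11, 30], [304.2, 186.5], [509.5, 39.8, 115.0])
0.68 [275. 161.  88.  42.]
0.39 [273. 190.  17.  19.]
side ([259, 169, 15, 8, 98], [266.1, 172.6], [576.6, -42.3, 115.0])
side ([248, 175, 18, 12, 88], [258.4, 181.5], [581.0, 26.2, 115.0])
side ([287, 174, 20, 17, 131], [297.5, 183.2], [474.1, 13.9, 115.0])
0.58 [252. 168.  89.  25.]
```

Run:
```python
from tj import *
a=robot.snapshot("scene");b=robot.snapshot("side")
for y in (-36,36):
    for dx in (-20,0,20):
        p=[562+dx,41.4+y-(4*np.sign(y) if dx else 0),135];print(y,dx,proj(a,p).round(1),proj(b,p).round(1))
for y in (-24,24): p=[471.5,41.4+y,135];print("grip",y,proj(a,p).round(1),proj(b,p).round(1))
for s in(a,b):print("egg",proj(s,[574,41,52]).round(1),proj(s,[574,41,85]).round(1))
v=np.hstack([cv2.resize(a["frame"][150:225,240:340],(400,300),interpolation=2),cv2.resize(b["frame"][150:225,230:330],(400,300),interpolation=2)])
w=robot.snapshot("wrist");v2=np.zeros((300,800,3),np.uint8);v2[:,:400]=cv2.resize(w["frame"],(400,300));cv2.imwrite("pics/mix3.png",np.vstack([v,v2]))
for x in red(w,135):print(x)
```

```text
-36 -20 [301.1 171.4] [273.6 173.7]
-36 0 [295.8 168.6] [266.9 172.5]
-36 20 [288.7 166.9] [259.5 172.5]
36 -20 [285.9 180.2] [267.9 182.6]
36 0 [278.6 178.4] [260.  182.5]
36 20 [273.3 175.4] [253.1 181.3]
grip -24 [322.4 180.8] [298.4 176.9]
grip 24 [311.4 187.9] [295.1 183.8]
egg [283.1 199.9] [283.3 189.1]
egg [259.9 204.7] [259.7 193.9]
([222, 239, 19, 126, 1693], [230.5, 301.7], [474.8, 18.9, 135.0])
([323, 240, 18, 125, 1671], [332.1, 302.4], [474.9, 63.5, 135.0])
```

View pics/mix3.png

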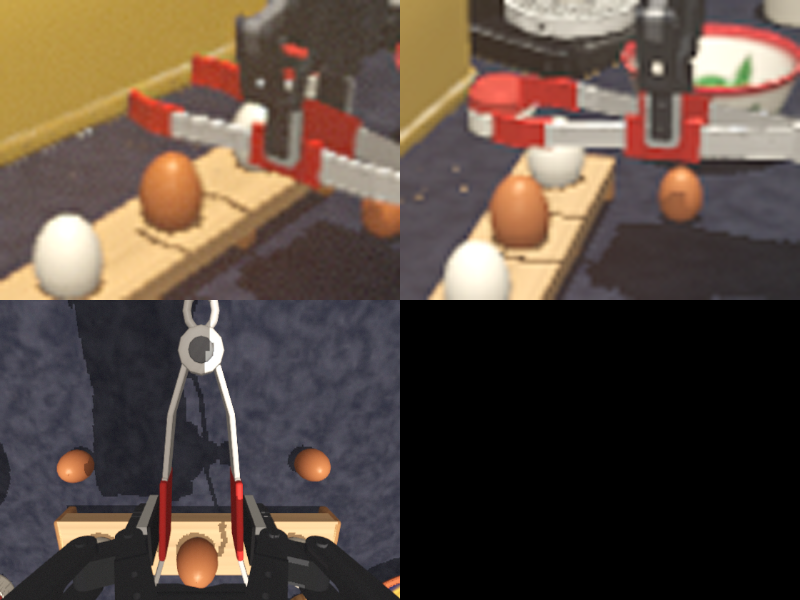

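The last view matches my model. The jaws in the scene panel sit at (150,110) and (215,75), and the prediction for the jaw point is (562,41,135). The brown egg at (171,190) lies just ahead between them, so I shift 12 mm in x and descend.

In the tool's units: -4 cm / 75 = -0.0533, 1.2 cm / 75 = 0.016.

Emit:
move_arm([
  [0.12,0.008,0,0,0,0,0],
  [0.12,0.016,0,0,0,0,0],
  [0.12,0.016,0,-0.0133,0,0,0],
  [0.12,0.016,0,-0.0267,0,0,0],
  [0.12,0.016,0,-0.04,0,0,0],
  [0.12,0.016,0,-0.0533,0,0,0],
  [0.12,0.016,0,-0.0533,0,0,0],
  [0.12,0.016,0,-0.0533,0,0,0],
])

```text
t: 13.52
eef_pos: [482.7, 41.2, 70.2]
tcp_rot: [-0.001, -0.002, 1.0, 0.0]
force: [-0.0, 0.4, -1.2]
gripper_width: 0.561
finger_force: 5.2
```

In the tool's units: -4.1 cm / 75 = -0.0547, -3.8 cm / 75 = -0.0507.

Emit:
move_arm([
  [0.12,0,0,-0.0093,0,0,0],
  [0.12,0,0,-0.0187,0,0,0],
  [0.12,0,0,-0.028,0,0,0],
  [0.12,0,0,-0.0373,0,0,0],
  [0.12,0,0,-0.0453,0,0,0],
  [0.12,0,0,-0.0507,0,0,0],
  [0.12,0,0,-0.0547,0,0,0],
  [0.12,0,0,-0.0547,0,0,0],
])

```text
t: 14.18
eef_pos: [483.4, 41.2, 29.7]
tcp_rot: [-0.001, -0.002, 1.0, 0.0]
force: [-0.4, 0.3, -0.5]
gripper_width: 0.562
finger_force: 5.2
```

Run:
```python
from tj import *
t=robot.get_state();print(t["t"],t["gripper_width"],t["finger_force"],t["eef_pos"],t["force"])
a=robot.snapshot("scene");b=robot.snapshot("side")
J=np.array(t["eef_pos"])+[90.5,0,23.6]
for s,r in ((a,(200,120,400,260)),(b,(210,150,360,260))):
    for y in(-36,36):print("pred",proj(s,J+[0,y,0]).round(1),"grip",proj(s,J+[-90.5,y*.66,0]).round(1))
    for x in red(s,J[2],25,r):print(x)
    for t in ("egg_brown","egg_white1"):
        for d in robot.look_for(s,t)[:3]:x=np.array(d["box"])*[560,420,560,420];print(t,round(d["conf"],2),(x[:2]+x[2:]/2).round(1),x.round())
```

```text
14.1833 0.5620904095819969 5.225296330754645 [483.42683209  41.17478357  29.69208641] [-0.37471692  0.31766216 -0.53299169]
pred [291.2 194.4] grip [316.3 207.4]
pred [274.6 204.9] grip [305.7 215. ]
([368, 156, 21, 11, 30], [378.1, 160.0], [493.5, -355.7, 53.3])
([269, 199, 11, 10, 54], [273.4, 204.0], [579.2, 75.6, 53.3])
([297, 202, 26, 21, 198], [311.9, 211.2], [481.5, 40.2, 53.3])
egg_brown 0.66 [283.9 194.8] [275. 186.  17.  17.]
egg_brown 0.6 [281.3 245. ] [273. 238.  16.  13.]
egg_white1 0.73 [258.2 213.7] [250. 205.  15.  17.]
pred [263.2 198.9] grip [293.5 203.8]
pred [256.4 210. ] grip [290.2 211.4]
([281, 201, 21, 17, 125], [292.7, 210.0], [478.4, 55.6, 53.3])
([250, 206, 12, 7, 61], [256.2, 209.0], [576.2, 71.3, 53.3])
egg_brown 0.7 [286.  240.7] [280. 232.  12.  18.]
egg_brown 0.66 [260.9 202. ] [252. 196.  19.  12.]
egg_brown 0.61 [300.5 198.5] [297. 194.   6.   8.]
egg_white1 0.68 [269.9 187.3] [261. 178.  17.  19.]
egg_white1 0.65 [249.9 219. ] [243. 210.  13.  19.]
```

Jaws straddle the egg as predicted and no contact force shows. I close.

Emit:
move_arm([
  [0.06,0,0,0,0,0,0],
  [0.0,0,0,0,0,0,0],
  [-0.05,0,0,0,0,0,0],
  [-0.1,0,0,0,0,0,0],
  [-0.15,0,0,0,0,0,0],
  [-0.18,0,0,0,0,0,0],
  [-0.18,0,0,0,0,0,0],
  [-0.18,0,0,0,0,0,0],
])

```text
t: 15.15
eef_pos: [484.3, 40.8, 30.6]
tcp_rot: [0.0, -0.002, 1.0, -0.0]
force: [0.5, -2.0, -0.8]
gripper_width: 0.411
finger_force: 10.6
```

Emit:
move_arm([
  [-0.21,0,0,0,0,0,0],
  [-0.21,0,0,0,0,0,0],
  [-0.21,0,0,0,0,0,0],
])

```text
t: 15.4
eef_pos: [484.3, 40.9, 30.6]
tcp_rot: [0.0, -0.002, 1.0, -0.0]
force: [0.9, -3.7, 0.7]
gripper_width: 0.401
finger_force: 20.9
```

Emit:
move_arm([
  [-0.23,0,0,0,0,0,0],
  [-0.23,0,0,0,0,0,0],
  [-0.23,0,0,0,0,0,0],
])

```text
t: 15.65
eef_pos: [484.3, 40.9, 30.6]
tcp_rot: [0.0, -0.002, 1.0, -0.0]
force: [0.6, -3.8, 1.0]
gripper_width: 0.39
finger_force: 33.9
```

In the tool's units: 3 cm / 75 = 0.04, 2.5 cm / 75 = 0.0333.

Emit:
move_arm([
  [-0.23,0,0,0.004,0,0,0],
  [-0.23,0,0,0.008,0,0,0],
  [-0.23,0,0,0.0133,0,0,0],
  [-0.23,0,0,0.02,0,0,0],
  [-0.23,0,0,0.0267,0,0,0],
  [-0.23,0,0,0.0333,0,0,0],
  [-0.23,0,0,0.04,0,0,0],
  [-0.23,0,0,0.04,0,0,0],
])

```text
t: 16.32
eef_pos: [484.8, 41.2, 61.7]
tcp_rot: [0.001, -0.002, 1.0, 0.0]
force: [0.0, -1.0, -1.7]
gripper_width: 0.395
finger_force: 33.2
```

Run:
```python
from tj import *
t=robot.get_state();print(t["t"],t["gripper_width"],t["finger_force"],t["eef_pos"],t["force"])
J=np.array(t["eef_pos"])+[90.5,0,23.6]
for n in("scene","side"):
    s=robot.snapshot(n);print("pred",proj(s,J).round(1))
    for d in robot.look_for(s,"egg_brown")[:3]:x=np.array(d["box"])*[560,420,560,420];print(round(d["conf"],2),(x[:2]+x[2:]/2).round(1),x.round())
```

```text
16.3167 0.395127501614605 33.22694420814514 [484.79150611  41.1887974   61.71332882] [ 0.02971754 -1.01465816 -1.67947225]
pred [282.9 188.9]
0.47 [334.1 199.6] [328. 194.  13.  11.]
pred [259.2 193.8]
0.61 [261.3 195.4] [253. 186.  17.  20.]
0.55 [285.3 240.9] [279. 232.  12.  18.]
0.3 [196.1 217.2] [183. 187.  27.  61.]
```

In the tool's units: 6 cm / 75 = 0.08, 5 cm / 75 = 0.0667.

Emit:
move_arm([
  [-0.23,0,0,0.0107,0,0,0],
  [-0.23,0,0,0.0213,0,0,0],
  [-0.23,0,0,0.032,0,0,0],
  [-0.23,0,0,0.0427,0,0,0],
  [-0.23,0,0,0.0533,0,0,0],
  [-0.23,0,0,0.0667,0,0,0],
  [-0.23,0,0,0.08,0,0,0],
  [-0.23,0,0,0.08,0,0,0],
])

```text
t: 17.18
eef_pos: [485.5, 41.0, 123.0]
tcp_rot: [0.002, -0.002, 1.0, -0.0]
force: [0.3, 0.0, -1.5]
gripper_width: 0.39
finger_force: 33.3
```

Run:
```python
from tj import *
from scipy.optimize import least_squares
S={n:robot.snapshot(n) for n in("scene","side")}
R={"scene":(330,150,400,195),"side":(280,150,345,192)};obs={}
for n,s in S.items():
    f=cv2.cvtColor(cv2.imread(f"pics/{n}0.png"),cv2.COLOR_BGR2HSV);r=R[n];g=f[r[1]:r[3],r[0]:r[2]]
    m=((g[...,0]<8)|(g[...,0]>172))&(g[...,1]>110)&(g[...,2]>80)
    ys,xs=np.nonzero(m);obs[n]=np.array([xs.min()+r[0],xs.max()+r[0]+1,ys.min()+r[1]]);print(n,obs[n])
th=np.linspace(0,6.283,90)
def res(p):
    o=[]
    for n,s in S.items():
        q=np.array([proj(s,[p[0]+76*np.cos(t),p[1]+76*np.sin(t),80]) for t in th])
        o+=[q[:,0].min()-obs[n][0],q[:,0].max()-obs[n][1],q[:,1].min()-obs[n][2]]
    return o
r=least_squares(res,[484,-234]);print(r.x,r.fun.round(1))
t=robot.get_state();print(t["t"],t["gripper_width"],t["finger_force"],t["eef_pos"],t["force"])
J=np.array(t["eef_pos"])+[90.5,0,23.6]
for n,s in S.items():
    print("pred",proj(s,J).round(1))
    for d in robot.look_for(s,"egg_brown")[:3]:x=np.array(d["box"])*[560,420,560,420];print(round(d["conf"],2),(x[:2]+x[2:]/2).round(1),x.round())
```

```text
scene [339 391 154]
side [285 331 156]
[ 484.80402566 -241.43784676] [ 0.3 -0.3  0.5  0.  -0.  -0.5]
17.2833 0.3936358713562274 33.26759219169617 [484.44644619  41.11313792 121.08303504] [ 0.26376863  0.2986554  -1.97897666]
pred [283.5 168.4]
0.53 [285.8 163.3] [277. 154.  17.  19.]
0.47 [283.1 244.1] [276. 238.  15.  13.]
0.45 [336.9 202.7] [332. 193.  11.  18.]
pred [258.8 173.6]
0.6 [299. 199.] [293. 192.  12.  14.]
0.5 [259.9 173.1] [249. 162.  21.  21.]
0.49 [284.8 240.5] [279. 233.  11.  16.]
```

In the tool's units: -14 cm / 75 = -0.1867, -12 cm / 75 = -0.16.

Emit:
move_arm([
  [-0.23,-0.004,-0.0093,0,0,0,0],
  [-0.23,-0.0093,-0.0267,0,0,0,0],
  [-0.23,-0.0173,-0.0533,0,0,0,0],
  [-0.23,-0.0267,-0.08,0,0,0,0],
  [-0.23,-0.0347,-0.1067,0,0,0,0],
  [-0.23,-0.0427,-0.1333,0,0,0,0],
  [-0.23,-0.0507,-0.16,0,0,0,0],
  [-0.23,-0.0587,-0.1867,0,0,0,0],
])

```text
t: 18.05
eef_pos: [438.8, -99.9, 119.9]
tcp_rot: [-0.001, -0.002, 1.0, 0.0]
force: [-0.0, -0.7, -1.9]
gripper_width: 0.391
finger_force: 33.3
```

In the tool's units: -14.2 cm / 75 = -0.1893, -1.9 cm / 75 = -0.0253.

Emit:
move_arm([
  [-0.23,-0.008,-0.0267,0,0,0,0],
  [-0.23,-0.016,-0.0533,0,0,0,0],
  [-0.23,-0.0253,-0.08,0,0,0,0],
  [-0.23,-0.0333,-0.1067,0,0,0,0],
  [-0.23,-0.0413,-0.1333,0,0,0,0],
  [-0.23,-0.0493,-0.16,0,0,0,0],
  [-0.23,-0.056,-0.1787,0,0,0,0],
  [-0.23,-0.06,-0.1893,0,0,0,0],
])

```text
t: 18.72
eef_pos: [393.8, -242.5, 119.9]
tcp_rot: [-0.0, -0.001, 1.0, 0.0]
force: [0.2, 0.2, -1.4]
gripper_width: 0.391
finger_force: 33.3
```

Emit:
move_arm([
  [-0.23,0,0,0,0,0,0],
  [-0.23,0,0,0,0,0,0],
  [-0.23,0,0,0,0,0,0],
  [-0.23,0,0,0,0,0,0],
  [-0.23,0,0,0,0,0,0],
  [-0.23,0,0,0,0,0,0],
  [-0.23,0,0,0,0,0,0],
  [-0.23,0,0,0,0,0,0],
])

```text
t: 19.38
eef_pos: [395.1, -240.6, 120.5]
tcp_rot: [0.0, -0.002, 1.0, 0.0]
force: [0.5, 0.2, -1.3]
gripper_width: 0.393
finger_force: 33.3
```

Run:
```python
from tj import *
t=robot.get_state();print(t["t"],t["gripper_width"],t["finger_force"],t["eef_pos"],t["force"],abs(t["dq"]).max())
J=np.array(t["eef_pos"])+[90.5,0,23.6];c=[]
for n in("scene","side"):
    s=robot.snapshot(n);p=proj(s,J);print("pred",p.round(1))
    f=cv2.cvtColor(s["frame"],cv2.COLOR_BGR2HSV)
    for d in robot.look_for(s,"egg_brown")[:3]:
        x=np.array(d["box"])*[560,420,560,420];m=x[:2]+x[2:]/2;print(round(d["conf"],2),m.round(1),x.round())
        if np.hypot(*(m-p))<15:c.append((s,*m));break
    for d in robot.look_for(s,"bowl")[:2]:print("bowl",d["conf"],(np.array(d["box"])*[560,420,560,420]).round())
if len(c)==2:print(tri(c))
```

```text
19.3833 0.39294031433890786 33.289793729782104 [ 395.06892272 -240.55917111  120.47211336] [ 0.48129207  0.18768927 -1.28431303] 0.004228496811986663
pred [367.2 144.9]
0.6 [283.6 245.1] [276. 239.  15.  13.]
bowl 0.64 [341. 157.  46.  34.]
bowl 0.21 [297. 176.  19.  13.]
pred [308.3 144.5]
0.7 [299.9 199.4] [293. 193.  14.  12.]
0.67 [310.2 146.6] [302. 137.  17.  19.]
bowl 0.91 [285. 157.  46.  31.]
```

```bash
python3 -c "
from cell import robot
print(robot.finish_job())"
```

```text
the job is handed in; nothing more can be done
None
```

I handed the job in at about 19.4 s with the brown egg held still in the tongs over the middle of the bowl, its middle about 144 mm up by my estimate; the hand-in returned no verdict, so I don't know how it was judged.

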